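# Bottle to the row, then present the ball carrier over the catch tray

## Task

The amber bottle left standing in the shallow steel catch tray goes upright into the free bay of the low bottle rack, in line with the two bottles already there; let go of it. Then take the ball carrier by its upright grip plate, without letting the steel ball roll out of its pocket, and bring it to the emptied catch tray so that the ball is over the middle of it, about 10 cm above the worktop. Finish while still holding it there, level and still, for me to take the ball with forceps; leave everything else as it stands.

Things in the scene. Friction and masses are not known exactly. Their poses are not given: they have to be found in the camera images.
- bottle_mid (a point): middle (49 mm above its foot, on its axis) of the bottle to be moved: amber round bottle, body 60 mm across up to about 68 mm, then a shoulder to the blue screw cap, which is 40 mm across and reaches from 76 to 98 mm above the foot; easily gripped by the cap from above. About 0.2 kg. It starts upright in the catch tray; z axis up the bottle.
- free_bay (a point): middle of the floor of the rack's free bay, 12 mm above the worktop, marked by a flat dark disc 48 mm across. The free bay may be any of the three. A bottle well placed stands on its foot here, its middle then 61 mm above the worktop.
- rack: low fixed aluminium rack, 84 x 244 mm, floor 12 mm high, with ribs 20 mm high around and between three bays in a row along its y axis, 78 mm from bay to bay (at y = -78, 0, +78 mm); each bay is 75 mm square inside. Origin under its middle on the worktop. z up, x across the row. The caps of the standing bottles reach 110 mm.
- row_bottle_1: an amber bottle, the same as the one to be moved, standing in a bay of the rack; origin at the centre of its foot. Stays.
- row_bottle_2: as row_bottle_1, in another bay. Stays.
- catch_floor (a point): centre of the inner floor of the catch tray, 3 mm above the worktop: small pressed steel tray, fixed to the worktop, 94 mm (x) by 136 mm (y), rim 20 mm high.
- grip_plate (a point): point to grip on the ball carrier, 55 mm above its underside: the middle of an upright plate 12 mm thick (y) and 44 mm long (x) that rises from the carrier's centre to 78 mm above its underside. The carrier is a loose flat grey-painted tray, 160 mm (x) by 64 mm (y), floor 5 mm thick, edge 8 mm high, about 0.16 kg, with a ring pocket either side of the plate on the x axis, 52 mm from it. z is up when the carrier is level.
- pocket (a point): on the carrier: where the ball's centre is when it sits in the middle of its pocket (x = +52 mm from the plate, 17 mm above the underside). The pocket is a ring 26 mm across inside and 3.5 mm high on the carrier's floor: it stops the ball only up to a tilt of about 40 degrees.
- ball_center (a point): centre of the loose steel ball, 24 mm in diameter, 30 g, resting in the pocket; it can roll a few mm there.
- white_bottle: bystander: white bottle with green cap, 48 mm across, 93 mm high; origin at the centre of its foot. Leave alone.
- timer: bystander: flat white timer 62 x 62 x 18 mm; origin under its centre. Leave alone.
- forceps: bystander: steel forceps lying flat, 136 mm long (y), 5 mm high, before the rack; origin under their centre. Leave alone.
There are look-alikes about, which are no part of the job. What is shaped like the part that bears grip_plate but green is not meant.

How it is judged (in metres and radians):
On the way, in this order (a step that is already met when the one before it is completed fails the run):
1. the bottle stands upright in the free bay, let go (horizontal distance between bottle_mid and free_bay below 0.012 m and height (world z) of bottle_mid between 0.055 and 0.068 m and angle between bottle_mid's own z axis and vertical below 0.1 rad and contact force between the fingers and bottle below 0.1 N), for 0.3 s.
2. the carrier is lifted clear with the ball in its pocket (height (world z) of grip_plate above 0.095 m and distance between ball_center and pocket below 0.012 m and contact force between the fingers and carrier above 1 N), for 0.2 s.
At the end, for the whole second after the job is handed in: The bottle stands upright in the free bay within 12 mm of its middle, released. The gripper holds the carrier still and level within 5 degrees, its underside 70 to 150 mm above the worktop and clear of the catch tray, the ball in its pocket and within 25 mm horizontally of the catch tray's centre (all of step 1 and distance between ball_center and pocket below 0.012 m and height (world z) of grip_plate between 0.125 and 0.205 m and angle between grip_plate's own z axis and vertical below 0.09 rad and horizontal distance between ball_center and catch_floor below 0.025 m and contact force between the fingers and carrier above 1 N and contact force between carrier and catch_tray below 0.1 N and linear speed of carrier below 0.02 m/s and angular speed of carrier below 0.15 rad/s); the arm keeps its last pose, push and grip.
It fails at once if the ball leaves its pocket (distance between ball_center and pocket above 0.02 m).
It fails at once if the bottle is knocked over (angle between bottle_mid's own z axis and vertical above 0.7 rad).
It fails at once if a bottle of the row is moved by more than 12 mm (distance of any of row_bottle_1, row_bottle_2 from where it was at the start of the episode above 0.012 m).
It fails at once if a bystander is moved by more than 25 mm (distance of any of white_bottle, timer, forceps from where it was at the start of the episode above 0.025 m).
It also fails if it takes over 59 s, if anything falls off the work surface, if the arm or the gripper's body presses on something with over 40 N, if the wrist force passes 120 N, or if a joint passes its speed limit or range.

## Robot

A 6-joint arm with a two-finger parallel gripper is mounted at the origin on a cart in front of the work surface, level with it; the furniture and walls round the work are solid. World frame = base frame: x ahead of the robot, y to its left, z up, the work surface at z = 0. Lengths are in mm, angles in rad, forces in N, time in s.
With the tool pointing down it reaches from about 350 to 725 mm from the base axis. Payload 6 kg.
Tool frame: the origin (TCP) lies at the very end of the fingers, on their centre line; the grasp point (between the pads) lies grip_depth behind it (grip_depth is the distance from the TCP to the grasp point, in mm); z points along the fingers, y is the line along which they close (so a half turn about z gives the same grasp; the last joint's range is limited). The gripper opens to 85 mm and grips with 20 to 120 N. Pads are 22 mm wide; open, the fingers measure 114 mm over their backs; the gripper's body (76 mm by 85 mm) begins 54 mm behind the grasp point. The pads swing forward as they close: fully open they stand 13 mm farther back than shut.
Start: joints at [-0.822, 0.04, 0.085, 0, -1.615, -0.334], TCP at [241.81, -549.091, 231.261] pointing down, gripper open.
Joint ranges: [-2.56, 2.56], [-1.29, 2.01], [-1.08, 1.49], [-3.29, 1.98], [-2.81, -0.18], [-2.99, 2.99]. Speed limits (rad/s): [2.57, 2.57, 3.01, 3.14, 3.14, 3.14].

## Interface

Orientations are given as a unit quaternion [w, x, y, z].
In Python, from station import * gives the robot as it stands.
- The arm moves only by the tool step_arm, never from a script. Its argument "commands" is a list of rows, each a list of 3 entries, a list of its own where there are three numbers: the shift along the world's x, y, z in cm, then the turn about the world's z in rad, then the finger opening in cm, from 0 to 8.54. A call has 1 to 8 rows; each row is the pose to reach, as a shift and turn from the pose commanded when the call began; what a row does not reach only later rows make up. A row lasts 1/12 s, in which the tool goes at most 41.7 mm and 7.16 degrees, less where a joint would pass 70% of its speed; a pose out of reach is approached as far as the arm can. A call with a gripper value outside its range is refused whole. The fingers move at their own pace and stop on an object; the grip force is fixed at half the most. Time passes only in rows, so rows that repeat a pose let the fingers close. It gives the time, the measured TCP pose, the force, the opening and the grip force at its end, in the units of the state.
- sense(): the state, without advancing time (a new reading comes with each control period).
- camera(name): name is "side" or "top" or "wrist"; returns the picture (384x512x3 uint8, red, green, blue); there is no depth.
- camera_model(name): a dict with "intrinsics" (3x3 intrinsics, pixels), "k1" (the pictures are not rectified: a ray, as slopes to the right and down, at radius r is drawn at 1 + k1 r^2 times it, then the intrinsics apply), "camera_from_world" (4x4, takes a point from world to camera coordinates); the wrist camera has in their place "tool_from_camera" (4x4, takes a point from camera to tool coordinates, whose origin is the TCP and whose axes are the flange's). Camera axes: x right, y up, looking along -z (the intrinsics and any distortion apply to the point x, -y, -z); pixel columns grow to the right and rows downward; lengths in mm; the calibration is good to about 2 mm. A picture is of the moment at which its call begins: read the wrist's pose just before it. camera_model takes no time and is no camera call.
- close_job(): hands the job in; it is judged then, once.
The state is a dict: "time": time; "q": joint angles; "qd": joint speeds; "joint_efforts": joint torques, N m; "eef_pos": TCP position; "eef_rot": TCP orientation; "ft_force": force on the tool from outside, world axes, zero at the start; "wrist_torque": the same for the moment, N m; "gripper_width": finger opening in mm; "grasp_force": force on a finger pad.
Only numpy, scipy, OpenCV 4.12 (cv2) and the standard library are available. Lean on these libraries where they do the work, as an engineer would, in place of code of your own. Each camera call takes 0.05 s, during which the arm holds its last target. There are 200 camera calls.

## Working session

There is one attempt and no reset: what is moved stays moved. The work goes in short steps, Python scripts to look and compute and a tool call to move; the robot and the scene stay as the last step left them, time stands still between calls to the robot, and variables do not carry over. Pictures are saved under pics/ and viewed, at most 10 in all, crops included, and the job is handed in when it is done.

Besides the shell and the picture viewer there is one more tool, called after "Emit:" as name(argument=value, ...), one argument or row to a line, values as JSON. step_arm: Moves the arm, as the interface text tells. Its arguments: {"type":"object","properties":{"commands":{"type":"array","items":{"type":"array"}}},"required":["commands"]}

```bash
ls; mkdir -p pics; cat > h.py <<'E'
from station import *
import numpy as np, cv2
from scipy.spatial.transform import Rotation as R
def model(name,s=None):
    m=camera_model(name); K=np.array(m["intrinsics"]); k1=m["k1"]
    if name=="wrist":
        s=s or sense(); q=s["eef_rot"]; T=np.eye(4); T[:3,:3]=R.from_quat([q[1],q[2],q[3],q[0]]).as_matrix(); T[:3,3]=s["eef_pos"]
        W=T@np.array(m["tool_from_camera"])
    else: W=np.linalg.inv(np.array(m["camera_from_world"]))
    return K,k1,W
def ray(M,u,v):
    K,k1,W=M
    d=np.linalg.solve(K,[u,v,1.])[:2]; x=d.copy()
    for _ in range(20): x=d/(1+k1*(x@x))
    return W[:3,3],W[:3,:3]@np.array([x[0],-x[1],-1.])
def onz(M,u,v,z):
    o,d=ray(M,u,v); return o+d*(z-o[2])/d[2]
def proj(M,p):
    K,k1,W=M; c=np.linalg.inv(W)@np.append(p,1.); s=np.array([c[0],-c[1]])/-c[2]; s=s*(1+k1*(s@s)); return (K@np.append(s,1))[:2]
E
python3 - <<'E'
from h import *
for n in ("top","side","wrist"):
    cv2.imwrite(f"pics/{n}0.png",camera(n)[:,:,::-1]); print(n,model(n)[2][:3,3].round())
print(sense())
a=cv2.imread("pics/top0.png");b=cv2.imread("pics/side0.png")
E
```

```text
pics
top [ 289.  -62. 1312.]
side [-11. 850. 735.]
wrist [ 178. -577.  373.]
{'time': 0.15, 'q': array([-8.22304608e-01,  4.06907411e-02,  8.40460897e-02, -3.26176997e-04,
       -1.61547564e+00, -3.33685958e-01]), 'qd': array([-0.00061704, -0.00186885,  0.00336381,  0.00029598,  0.00069238,
        0.00072589]), 'joint_efforts': array([-1.20777702e-03, -3.68614733e+01,  3.47690606e+01,  6.93621218e+00,
       -4.42324425e-03, -9.16746785e-07]), 'eef_pos': array([ 241.75831054, -548.87336214,  230.50392057]), 'eef_rot': array([-2.01310983e-04, -2.05926111e-01,  9.78567306e-01,  6.51337048e-04]), 'ft_force': array([0.67946667, 0.06338656, 0.63991507]), 'wrist_torque': array([-0.00173177,  0.0107218 ,  0.02705547]), 'grasp_force': 0.0, 'gripper_width': 85.31604293765415}
```

View pics/top0.png

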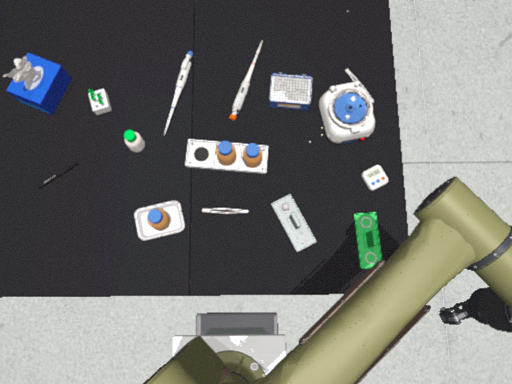

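View pics/side0.png

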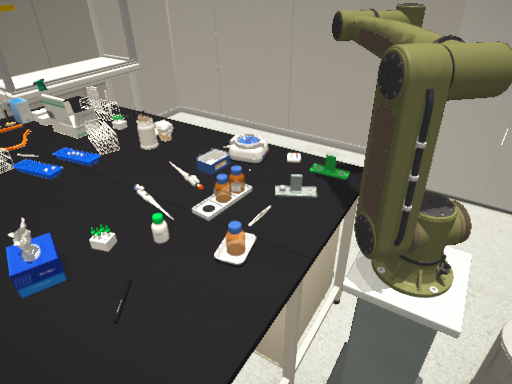

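The top view shows the amber bottle in the tray at (159,217), with the rack's free bay (dark disc) at (202,154) and row bottles at (226,147) and (252,153). The grey carrier is at (294,222), with the ball perhaps at (285,206). Possible confusions:
- The green carrier at (368,240) is not meant.
- The row's amber bottles stay.
- The white bottle with the green cap, at (134,140), is left alone.

I choose the grey carrier and the tray bottle, and check both in a close crop.

```bash
python3 - <<'E'
from h import *
a=cv2.imread("pics/top0.png"); M=model("top")
c=cv2.resize(a[130:260,125:325],None,fx=4,fy=4,interpolation=cv2.INTER_CUBIC); cv2.imwrite("pics/crop0.png",c)
hsv=cv2.cvtColor(a,cv2.COLOR_BGR2HSV)
def cents(m,z,lo=20):
    n,l,s,ce=cv2.connectedComponentsWithStats(m.astype(np.uint8))
    for i in range(1,n):
        if s[i,4]>lo and 130<ce[i][0]<330 and 100<ce[i][1]<260: print(s[i],ce[i].round(1),onz(M,*ce[i],z).round(1))
print("blue caps");cents((hsv[...,0]>100)&(hsv[...,0]<125)&(hsv[...,1]>110)&(hsv[...,2]>60),105)
print("bright");cents((hsv[...,1]<60)&(hsv[...,2]>110),20,60)
m=((hsv[...,1]<60)&(hsv[...,2]>110)).astype(np.uint8)
for ct in cv2.findContours(m,0,2)[0]:
    if cv2.contourArea(ct)>150:
        r=cv2.minAreaRect(ct); 
        if 130<r[0][0]<330 and 100<r[0][1]<260:
            for z in (8,20):print(z,np.round(r[0]),[onz(M,*p,z)[:2].round() for p in cv2.boxPoints(r)],onz(M,*r[0],z)[:2].round(1))
E
```

```text
blue caps
[269 102   9   6  41] [272.9 104.3] [ 797.8 -132.7  105. ]
[299 105  10   5  41] [304. 107.] [ 788.4 -222.1  105. ]
[219 140  12  15 147] [224.7 147.1] [670.5   6.  105. ]
[246 142  13  15 145] [252.2 149.6] [662.4 -71.6 105. ]
[148 210  14  13 141] [154.7 216. ] [475.8 197.6 105. ]
bright
[124 131  21  21 229] [135.7 143.2] [712.8 281.1  20. ]
[ 185  138   84   36 1520] [223.2 156.7] [667.4  15.3  20. ]
[ 271  194   46   58 1249] [293.4 222.4] [ 465.9 -189.9   20. ]
[ 134  200   51   41 1217] [159.1 220.2] [476.3 202.6  20. ]
[201 207  48   7 244] [224.2 210.2] [504.1  12.1  20. ]
8 [224. 210.] [array([516.,  82.]), array([515., -58.]), array([497., -58.]), array([498.,  81.])] [506.7  11.9]
20 [224. 210.] [array([514.,  80.]), array([513., -58.]), array([495., -58.]), array([496.,  80.])] [504.7  11.2]
8 [159. 220.] [array([513., 289.]), array([544., 148.]), array([445., 124.]), array([416., 263.])] [479.1 205.7]
20 [159. 220.] [array([511., 285.]), array([542., 146.]), array([444., 122.]), array([414., 260.])] [477.4 203.2]
8 [293. 222.] [array([ 525., -122.]), array([ 558., -183.]), array([ 412., -258.]), array([ 380., -198.])] [ 468.  -190.8]
20 [293. 222.] [array([ 523., -122.]), array([ 556., -182.]), array([ 410., -256.]), array([ 379., -197.])] [ 466.3 -189.6]
8 [226. 156.] [array([641., 134.]), array([732., 129.]), array([ 708., -123.]), array([ 617., -114.])] [674.    6.1]
20 [226. 156.] [array([637., 132.]), array([728., 127.]), array([ 704., -123.]), array([ 614., -114.])] [670.5   5.5]
8 [135. 143.] [array([728., 325.]), array([759., 284.]), array([710., 248.]), array([679., 288.])] [718.6 286.2]
20 [135. 143.] [array([724., 321.]), array([755., 281.]), array([706., 245.]), array([675., 285.])] [714.7 283. ]
```

View pics/crop0.png

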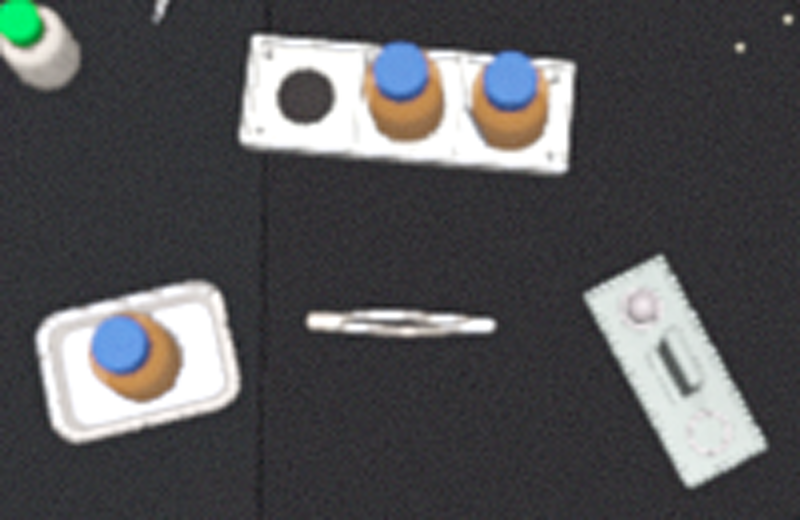

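The crop shows the carrier's ball at full-image (285.5,206.3), which is the end away from the robot. The plate is at about (295,220) and the free bay's disc at (201.2,154.2). The bottle stands in the tray with its cap at (154.7,216). I'll work out positions and start travelling.

```bash
python3 - <<'E'
from h import *
import station
print([ (k,getattr(station,k)) for k in dir(station) if 'depth' in k.lower()], [k for k in dir(station) if k[0]!='_'])
M=model("top")
print("cap",onz(M,154.7,216,101)," row",onz(M,224.7,147.1,110),onz(M,252.2,149.6,110)," bay",onz(M,201.2,154.2,12),"ball",onz(M,285.5,206.3,20))
E
```

```text
[('grip_depth', 18.700000000000003)] ['IKError', 'camera', 'camera_model', 'close_job', 'grip_depth', 'sense']
cap [476.40543042 198.39918597 101.        ]  row [668.92373608   5.81585438 110.        ] [660.7472392  -71.47766932 110.        ]  bay [678.16320462  82.62868025  12.        ] ball [ 513.83925591 -168.07068807   20.        ]
```

Emit:
step_arm(
  commands=[
    [[9.4,29.9,0],0.42,8.5],
    [[9.4,29.9,0],0.42,8.5],
    [[9.4,29.9,0],0.42,8.5],
    [[9.4,29.9,0],0.42,8.5],
    [[9.4,29.9,0],0.42,8.5],
    [[9.4,29.9,0],0.42,8.5],
    [[9.4,29.9,0],0.42,8.5],
    [[9.4,29.9,0],0.42,8.5],
  ],
)

```text
time: 0.82
eef_pos: [336.3, -247.1, 231.3]
eef_rot: [0.001, -0.406, 0.914, 0.0]
ft_force: [0.7, -0.5, 0.3]
gripper_width: 84.8
grasp_force: 0.0
```

Emit:
step_arm(
  commands=[
    [[14,44.5,0],0.64,8.5],
    [[14,44.5,0],0.64,8.5],
    [[14,44.5,0],0.64,8.5],
    [[14,44.5,0],0.64,8.5],
    [[14,44.5,0],0.64,8.5],
    [[14,44.5,0],0.64,8.5],
    [[14,44.5,0],0.64,8.5],
    [[14,44.5,0],0.64,8.5],
  ],
)

```text
time: 1.48
eef_pos: [435.8, 70.2, 231.4]
eef_rot: [0.0, -0.673, 0.74, 0.0]
ft_force: [1.8, -0.4, -0.6]
gripper_width: 85.2
grasp_force: 0.0
```

Emit:
step_arm(
  commands=[
    [[3.1,9.6,0],0.06,8.5],
    [[3.1,9.6,0],0.06,8.5],
    [[3.1,9.6,0],0.06,8.5],
    [[3.1,9.6,0],0.06,8.5],
    [[3.1,9.6,0],0.06,8.5],
    [[3.1,9.6,0],0.06,8.5],
  ],
)

```text
time: 1.98
eef_pos: [466.7, 163.5, 231.2]
eef_rot: [-0.0, -0.694, 0.72, -0.0]
ft_force: [0.0, -1.0, 0.5]
gripper_width: 85.2
grasp_force: 0.0
```

```bash
cat > w.py <<'E'
from h import *
import sys
s=sense(); im=camera("wrist")[:,:,::-1]; M=model("wrist",s); cv2.imwrite(f"pics/{sys.argv[1]}.png",im)
q=s["eef_rot"]; Rm=R.from_quat([q[1],q[2],q[3],q[0]]).as_matrix(); print("tcp",s["eef_pos"].round(1),"tooly deg",np.degrees(np.arctan2(Rm[1,1],Rm[0,1])).round(2),"tilt",np.degrees(np.arccos(-Rm[2,2])).round(2))
hsv=cv2.cvtColor(np.ascontiguousarray(im),cv2.COLOR_BGR2HSV)
E
cat > wb.py <<'E'
exec(open("w.py").read())
m=((hsv[...,0]>100)&(hsv[...,0]<125)&(hsv[...,1]>110)&(hsv[...,2]>60)).astype(np.uint8)
for ct in cv2.findContours(m,0,2)[0]:
    if cv2.contourArea(ct)>300: 
        mm=cv2.moments(ct); print(cv2.contourArea(ct),cv2.boundingRect(ct),onz(M,mm["m10"]/mm["m00"],mm["m01"]/mm["m00"],float(sys.argv[2])).round(1))
E
python3 wb.py w1 101
```

```text
tcp [466.7 163.5 231.2] tooly deg 177.93 tilt 0.03
1128.0 (225, 195, 37, 40) [477.7 196.7 101. ]
621.0 (0, 0, 26, 29) [655.7  17.  101. ]
```

View pics/w1.png

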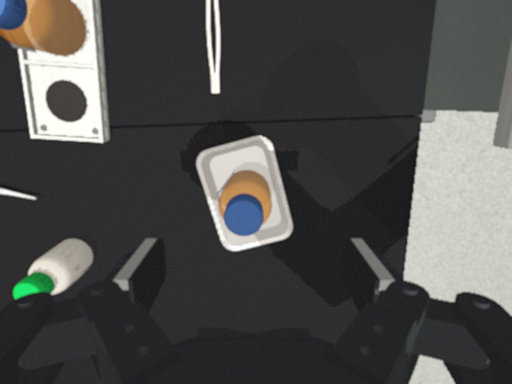

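The wrist view shows the tray bottle's cap at (243,214), the free bay's disc at (67,101), the tray around (245,193) and nothing near the finger paths.

```bash
cat > t.py <<'E'
from h import *
s=sense(); im=cv2.imread("pics/w1.png"); M=model("wrist",s); hsv=cv2.cvtColor(im,cv2.COLOR_BGR2HSV)
d=(im.max(2)<70).astype(np.uint8)
n,l,st,ce=cv2.connectedComponentsWithStats(d[80:125,43:92])
for i in range(1,n):
    if st[i,4]>500: print("disc",st[i],onz(M,ce[i][0]+43,ce[i][1]+80,12).round(1))
b=np.zeros_like(d); b[130:256,190:300]=((hsv[...,2]>90))[130:256,190:300]
ct=max(cv2.findContours(b,0,2)[0],key=cv2.contourArea); P=np.array([onz(M,*p[0],19)[:2] for p in ct],np.float32)
print("tray",cv2.minAreaRect(P))
T=model("top"); a=cv2.imread("pics/top0.png"); h2=cv2.cvtColor(a,cv2.COLOR_BGR2HSV)
def rect(x0,x1,y0,y1,z):
    b=np.zeros(a.shape[:2],np.uint8); b[y0:y1,x0:x1]=(h2[...,2]>110)[y0:y1,x0:x1]
    ct=max(cv2.findContours(b,0,2)[0],key=cv2.contourArea); return cv2.minAreaRect(np.array([onz(T,*p[0],z)[:2] for p in ct],np.float32))
print("tray top",rect(130,190,196,245,19)); print("carrier top",rect(265,325,188,258,8)); print("rack",rect(180,272,135,178,20))
E
python3 t.py
```

```text
disc [  4   2  39  38 596] [681.4  83.8  12. ]
tray ((478.15301513671875, 203.57510375976562), (97.21565246582031, 139.51455688476562), 12.716423988342285)
tray top ((478.20269775390625, 203.18226623535156), (99.77716064453125, 141.34385681152344), 13.556279182434082)
carrier top ((468.7419128417969, -190.63262939453125), (163.47598266601562, 68.20240783691406), 27.059783935546875)
rack ((672.4361572265625, 5.6097412109375), (248.93408203125, 93.9556655883789), 84.33878326416016)
```

Emit:
step_arm(
  commands=[
    [[1.0,3.4,-8],-0.06,8.5],
    [[1.0,3.4,-8],-0.06,8.5],
    [[1.0,3.4,-8],-0.06,8.5],
    [[1.0,3.4,-8],-0.06,8.5],
  ],
)

```text
time: 2.37
eef_pos: [475.8, 196.6, 148.9]
eef_rot: [-0.002, -0.672, 0.74, 0.0]
ft_force: [0.1, -0.1, 0.8]
gripper_width: 85.0
grasp_force: 0.0
```

```bash
python3 wb.py w2 101
```

```text
tcp [475.8 196.6 148.9] tooly deg 174.48 tilt 0.28
2381.0 (224, 184, 54, 58) [477.8 197.  101. ]
```

Emit:
step_arm(
  commands=[
    [[0.1,0,-3],0,8.5],
    [[0.1,0,-5],0,8.5],
    [[0.1,0,-6.5],0,8.5],
    [[0.1,0,-7.3],0,8.5],
    [[0.1,0,-7.3],0,8.5],
    [[0.1,0,-7.3],0,8.5],
  ],
)

```text
time: 2.92
eef_pos: [478.8, 197.8, 80.4]
eef_rot: [0.001, -0.672, 0.74, -0.0]
ft_force: [0.1, -0.3, 0.4]
gripper_width: 85.2
grasp_force: 0.0
```

Emit:
step_arm(
  commands=[
    [[0,0,0],0,5.5],
    [[0,0,0],0,4],
    [[0,0,0],0,3.2],
    [[0,0,0],0,3],
    [[0,0,0],0,3],
    [[0,0,0],0,3],
    [[0,0,0],0,3],
    [[0,0,0],0,3],
  ],
)

```text
time: 3.58
eef_pos: [478.4, 198.2, 79.4]
eef_rot: [0.001, -0.672, 0.74, -0.0]
ft_force: [-0.9, -0.9, 5.8]
gripper_width: 36.6
grasp_force: 60.1
```

```bash
python3 wb.py w3 101
```

```text
tcp [478.4 198.2  79.4] tooly deg 174.52 tilt 0.1
5657.5 (213, 215, 82, 89) [477.8 195.2 101. ]
```

View pics/w3.png

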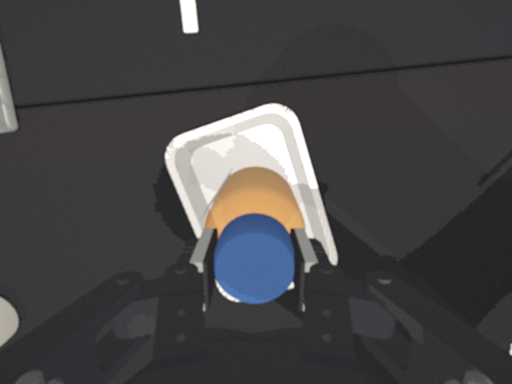

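The wrist view shows the cap well centred between the pads at (255,258). Next I lift and carry.

Emit:
step_arm(
  commands=[
    [[0,0,1],0,3],
    [[0,0,2.5],0,3],
    [[0,0,4.5],0,3],
    [[0,0,6.5],0,3],
    [[0,0,8],0,3],
    [[0,0,8],0,3],
  ],
)

```text
time: 4.13
eef_pos: [479.0, 198.4, 162.0]
eef_rot: [0.002, -0.672, 0.74, -0.0]
ft_force: [0.0, 0.4, -0.8]
gripper_width: 36.4
grasp_force: 60.2
```

Emit:
step_arm(
  commands=[
    [[1,0,0],0,3],
    [[3,0,0],0,3],
    [[5,0,0],0,3],
    [[7,0,0],0,3],
    [[9,0,0],0,3],
    [[10,0,0],0,3],
    [[10,0,0],0,3],
    [[10,0,0],0,3],
  ],
)

```text
time: 4.8
eef_pos: [577.3, 197.6, 156.5]
eef_rot: [-0.001, -0.672, 0.74, 0.0]
ft_force: [-0.3, 0.1, -1.3]
gripper_width: 36.5
grasp_force: 60.2
```

```bash
python3 wb.py w4 110; python3 - <<'E'
from h import *
print(sense()["gripper_width"],sense()["grasp_force"],sense()["ft_force"])
E
```

```text
tcp [577.3 197.6 156.5] tooly deg 174.46 tilt 0.18
5697.0 (214, 214, 80, 90) [580.4 232.3 110. ]
36.59528412191778 60.21515834298043 [-0.71059044  0.37906661 -1.03850832]
```

View pics/w4.png

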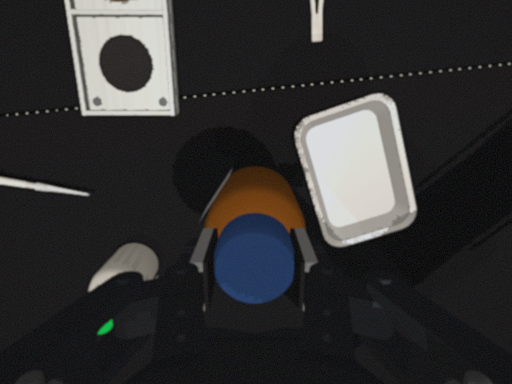

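The wrist view shows the bottle held upright. The free bay's disc is at (126,63), the empty tray at (356,170) and the white bottle lower left, well below the fingers.

```bash
python3 - <<'E'
from h import *
s=sense(); im=cv2.imread("pics/w4.png"); M=model("wrist",s); v=im.max(2)
n,l,st,ce=cv2.connectedComponentsWithStats((v[25:100,92:162]<90).astype(np.uint8))
for i in range(1,n):
    if st[i,4]>800: print("disc",st[i],onz(M,ce[i][0]+92,ce[i][1]+25,12).round(1))
b=np.zeros(v.shape,np.uint8); b[85:255,285:425]=(v>90)[85:255,285:425]
ct=max(cv2.findContours(b,0,2)[0],key=cv2.contourArea)
print("tray",cv2.minAreaRect(np.array([onz(M,*p[0],19)[:2] for p in ct],np.float32)))
for p in [(82,113),(178,113)]: print("rack corner",onz(M,*p,20).round(1))
# bottle axis: cap top centre via ray at height: cap top = TCP z + 21.5
print("cap top", onz(M,254.5,258,s["eef_pos"][2]+21.5).round(1))
E
```

```text
disc [   8   11   52   55 2253] [679.7  82.9  12. ]
tray ((477.697265625, 203.73849487304688), (95.97929382324219, 138.32521057128906), 13.146200180053711)
rack corner [724.4 121.5  20. ]
rack corner [638.6 129.8  20. ]
cap top [576.5 194.3 178.6]
```

Emit:
step_arm(
  commands=[
    [[1,-1.5,0],0,3],
    [[3,-4,0],0,3],
    [[5,-6.5,0],0,3],
    [[7,-8.5,0],0,3],
    [[9,-10.3,0],0,3],
    [[10.2,-11.3,0],0,3],
    [[10.2,-11.3,0],0,3],
    [[10.2,-11.3,0],0,3],
  ],
)

```text
time: 5.52
eef_pos: [679.3, 84.6, 157.7]
eef_rot: [-0.0, -0.672, 0.741, 0.0]
ft_force: [0.6, -0.2, -1.8]
gripper_width: 36.7
grasp_force: 60.3
```

Emit:
step_arm(
  commands=[
    [[0,0,-1],0,3],
    [[0,0,-2],0,3],
    [[0,0,-3],0,3],
    [[0,0,-4],0,3],
    [[0,0,-5],0,3],
    [[0,0,-5.5],0,3],
    [[0,0,-5.5],0,3],
    [[0,0,-5.5],0,3],
  ],
)

```text
time: 6.18
eef_pos: [679.7, 84.8, 103.0]
eef_rot: [-0.0, -0.672, 0.74, 0.0]
ft_force: [-0.2, -0.1, -1.2]
gripper_width: 36.7
grasp_force: 60.3
```

```bash
python3 wb.py w5 110; python3 - <<'E'
from h import *
print(sense()["ft_force"])
E
```

```text
tcp [679.7  84.8 103. ] tooly deg 174.51 tilt 0.04
5732.0 (214, 214, 81, 90) [680.  90. 110.]
6391.0 (214, 33, 89, 94) [670.1   5.7 110. ]
[ 0.14108116  0.48622081 -1.00740628]
```

Emit:
step_arm(
  commands=[
    [[-0.1,-0.1,-0.4],0,3],
    [[-0.1,-0.1,-0.8],0,3],
    [[-0.1,-0.1,-1.1],0,3],
    [[-0.1,-0.1,-1.3],0,3],
    [[-0.1,-0.1,-1.4],0,3],
    [[-0.1,-0.1,-1.4],0,3],
  ],
)

```text
time: 6.73
eef_pos: [678.9, 84.0, 89.8]
eef_rot: [0.0, -0.672, 0.74, -0.0]
ft_force: [-1.6, 0.4, 1.3]
gripper_width: 36.5
grasp_force: 60.9
```

Emit:
step_arm(
  commands=[
    [[0,0,-0.1],0,3],
    [[0,0,-0.1],0,3],
  ],
)

```text
time: 6.9
eef_pos: [679.0, 84.1, 89.7]
eef_rot: [0.0, -0.672, 0.74, -0.0]
ft_force: [-4.6, 1.6, 5.8]
gripper_width: 36.7
grasp_force: 61.7
```

Contact is firm, so I open and rise.

Emit:
step_arm(
  commands=[
    [[0,0,0],0,4.5],
    [[0,0,0],0,5.5],
    [[0,0,0],0,7],
    [[0,0,0],0,8.5],
    [[0,0,0],0,8.5],
    [[0,0,0],0,8.5],
    [[0,0,0],0,8.5],
    [[0,0,0],0,8.5],
  ],
)

```text
time: 7.57
eef_pos: [678.9, 83.9, 88.2]
eef_rot: [-0.0, -0.672, 0.74, 0.0]
ft_force: [0.4, -0.7, 0.2]
gripper_width: 84.6
grasp_force: 0.0
```

Emit:
step_arm(
  commands=[
    [[0,0,1],0,8.5],
    [[0,0,3],0,8.5],
    [[0,0,6],0,8.5],
    [[0,0,9],0,8.5],
    [[0,0,12],0,8.5],
    [[0,0,12],0,8.5],
  ],
)

```text
time: 8.07
eef_pos: [681.1, 83.5, 217.9]
eef_rot: [0.005, -0.672, 0.74, -0.004]
ft_force: [0.4, -0.8, 2.3]
gripper_width: 84.8
grasp_force: 0.0
```

```bash
python3 wb.py w6 110
```

```text
tcp [681.1  83.5 217.9] tooly deg 174.49 tilt 0.7
1511.0 (238, 167, 42, 47) [678.3  86.5 110. ]
1757.0 (236, 68, 48, 49) [670.2   6.  110. ]
459.0 (239, 0, 43, 16) [664.2 -53.6 110. ]
```

Emit:
step_arm(
  commands=[
    [[-21.2,-27.4,0],-1.0,8.5],
    [[-21.2,-27.4,0],-1.0,8.5],
    [[-21.2,-27.4,0],-1.0,8.5],
    [[-21.2,-27.4,0],-1.0,8.5],
    [[-21.2,-27.4,0],-1.0,8.5],
    [[-21.2,-27.4,0],-1.0,8.5],
    [[-21.2,-27.4,0],-1.0,8.5],
    [[-21.2,-27.4,0],-1.0,8.5],
  ],
)

```text
time: 8.78
eef_pos: [473.1, -180.9, 208.4]
eef_rot: [0.0, -0.232, 0.973, 0.0]
ft_force: [-0.0, -0.7, -0.6]
gripper_width: 85.1
grasp_force: 0.0
```

Emit:
step_arm(
  commands=[
    [[0,0,0],0,8.5],
    [[0,0,0],0,8.5],
    [[0,0,0],0,8.5],
  ],
)

```text
time: 9.03
eef_pos: [474.8, -179.8, 208.3]
eef_rot: [0.0, -0.235, 0.972, 0.0]
ft_force: [0.1, 0.1, -0.4]
gripper_width: 85.2
grasp_force: 0.0
```

```bash
python3 wb.py w7 110
```

```text
tcp [ 474.8 -179.8  208.3] tooly deg 117.22 tilt 0.02
327.0 (6, 260, 48, 16) [ 629.9 -325.4  110. ]
```

View pics/w7.png

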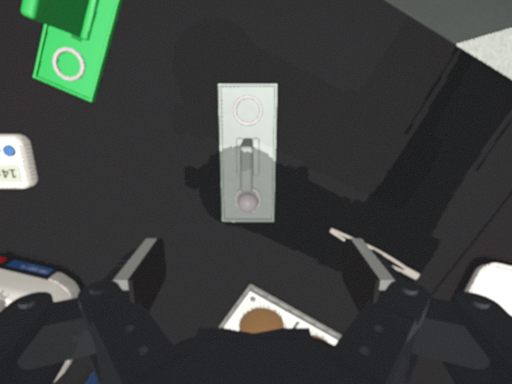

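The wrist view shows the grey carrier with its edges at columns 218–277 and rows 83–221. The ball sits in the lower pocket at (247,201) and the other, empty ring is at (248,110). The green look-alike is at upper left (75,60).

```bash
python3 - <<'E'
from h import *
s=sense(); im=cv2.imread("pics/w7.png"); M=model("wrist",s); g=im.max(2)
b=np.zeros(g.shape,np.uint8); b[75:226,210:285]=(g>75)[75:226,210:285]
b=cv2.morphologyEx(b,cv2.MORPH_OPEN,np.ones((5,5)))
ct=max(cv2.findContours(b,0,2)[0],key=cv2.contourArea)
print("carrier",cv2.minAreaRect(np.array([onz(M,*p[0],7)[:2] for p in ct],np.float32)))
r=onz(M,248,110,7)[:2]; bl=onz(M,247,201,19)[:2]; print("ring",r,"ball",bl,"mid",(r+bl)/2,np.degrees(np.arctan2(*(bl-r)[::-1])),np.linalg.norm(bl-r))
c=(r+bl)/2; u=(bl-r)/np.linalg.norm(bl-r)
print("plate ends expected px",[proj(M,[*(c+k*u),78]).round(1) for k in(-22,22)])
E
```

```text
carrier ((469.0554504394531, -190.44781494140625), (161.24563598632812, 66.75189208984375), 26.960845947265625)
ring [ 421.936971   -213.29999355] ball [ 513.17143576 -168.05082806] mid [ 467.55420338 -190.6754108 ] 26.379834399838185 101.83916013112585
plate ends expected px [array([246.4, 144.8]), array([246. , 191.5])]
```

Emit:
step_arm(
  commands=[
    [[-0.6,-1.1,-3],0,8.5],
    [[-0.6,-1.1,-6],0,8.5],
    [[-0.6,-1.1,-9],0,8.5],
    [[-0.6,-1.1,-10],0,8.5],
    [[-0.6,-1.1,-10],0,8.5],
    [[-0.6,-1.1,-10],0,8.5],
  ],
)

```text
time: 9.58
eef_pos: [469.5, -190.5, 109.1]
eef_rot: [-0.0, -0.236, 0.972, -0.0]
ft_force: [0.4, 0.3, 0.0]
gripper_width: 84.6
grasp_force: 0.0
```

Emit:
step_arm(
  commands=[
    [[0,0,-1.5],0,8.5],
    [[0,0,-3],0,8.5],
    [[0,0,-4.5],0,8.5],
    [[0,0,-6],0,8.5],
    [[0,0,-7],0,8.5],
    [[0,0,-7],0,8.5],
    [[0,0,-7],0,8.5],
  ],
)

```text
time: 10.17
eef_pos: [469.7, -190.8, 39.6]
eef_rot: [0.0, -0.235, 0.972, -0.0]
ft_force: [0.4, -0.0, 0.6]
gripper_width: 84.9
grasp_force: 0.0
```

```bash
python3 wb.py w8 110
```

```text
tcp [ 469.7 -190.8   39.6] tooly deg 117.24 tilt 0.07
```

View pics/w8.png

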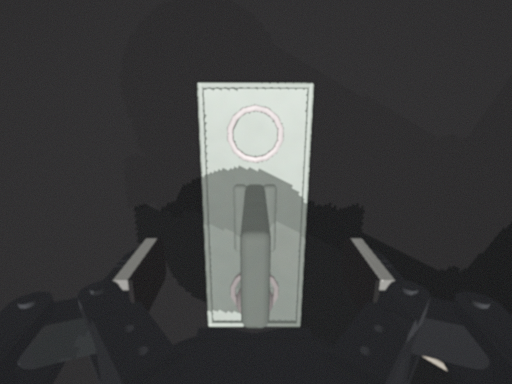

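The plate at column 256 is centred between the fingers (135 and 375). I close gently.

Emit:
step_arm(
  commands=[
    [[0,0,-0.3],0,6],
    [[0,0,-0.3],0,4.5],
    [[0,0,-0.3],0,3],
    [[0,0,-0.3],0,2.4],
    [[0,0,-0.3],0,2.0],
    [[0,0,-0.3],0,1.7],
    [[0,0,-0.3],0,1.4],
    [[0,0,-0.3],0,1.2],
  ],
)

```text
time: 10.88
eef_pos: [468.8, -190.7, 35.3]
eef_rot: [-0.0, -0.235, 0.972, 0.0]
ft_force: [-0.2, -0.1, 0.6]
gripper_width: 11.8
grasp_force: 1.3
```

Emit:
step_arm(
  commands=[
    [[0,0,0],0,1.0],
    [[0,0,0],0,0.8],
    [[0,0,0],0,0.5],
    [[0,0,0],0,0.3],
    [[0,0,0],0,0.3],
  ],
)

```text
time: 11.3
eef_pos: [468.9, -190.7, 35.4]
eef_rot: [0.0, -0.235, 0.972, 0.0]
ft_force: [-1.3, 1.7, 2.6]
gripper_width: 11.3
grasp_force: 58.6
```

Emit:
step_arm(
  commands=[
    [[0,0,0.2],0,0.3],
    [[0,0,0.6],0,0.3],
    [[0,0,1.2],0,0.3],
    [[0,0,1.8],0,0.3],
    [[0,0,2.4],0,0.3],
    [[0,0,3.0],0,0.3],
    [[0,0,3.6],0,0.3],
    [[0,0,4.2],0,0.3],
  ],
)

```text
time: 11.97
eef_pos: [469.0, -190.8, 78.1]
eef_rot: [0.0, -0.235, 0.972, -0.0]
ft_force: [0.2, -0.5, -1.7]
gripper_width: 11.1
grasp_force: 58.3
```

Emit:
step_arm(
  commands=[
    [[0,0,0.6],0,0.3],
    [[0,0,1.3],0,0.3],
    [[0,0,2.0],0,0.3],
    [[0,0,2.7],0,0.3],
    [[0,0,3.4],0,0.3],
    [[0,0,4.1],0,0.3],
    [[0,0,4.6],0,0.3],
    [[0,0,4.8],0,0.3],
  ],
)

```text
time: 12.63
eef_pos: [469.3, -190.8, 126.4]
eef_rot: [0.001, -0.235, 0.972, -0.0]
ft_force: [-0.5, -1.0, -1.8]
gripper_width: 11.4
grasp_force: 58.3
```

```bash
python3 wb.py w9 110; python3 - <<'E'
from h import *
s=sense(); print(s["ft_force"],s["grasp_force"],s["gripper_width"])
a=camera("top")[:,:,::-1]; b=camera("side")[:,:,::-1]
w=cv2.imread("pics/w9.png")
cv2.imwrite("pics/m1.png",np.hstack([cv2.resize(w,(400,300)),cv2.resize(b[130:260,180:353],(400,300))]))
cv2.imwrite("pics/top1.png",a)
E
```

```text
tcp [ 469.3 -190.8  126.4] tooly deg 117.21 tilt 0.07
[ 0.72723561 -0.60876167 -1.31488267] 58.31935465335846 11.433497835957416
```

View pics/m1.png

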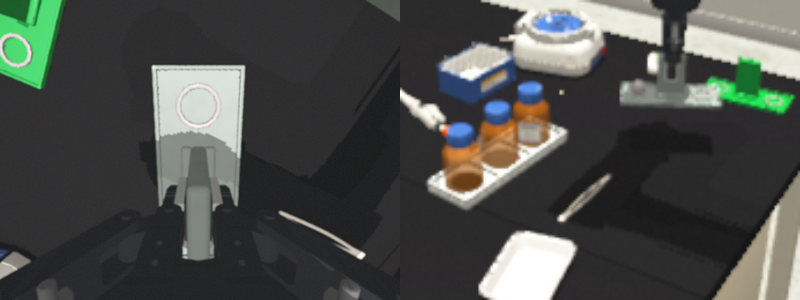

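The view shows the bottle upright in its bay and the carrier lifted level. I carry it smoothly to the tray.

Emit:
step_arm(
  commands=[
    [[0,0.2,0],0,0.3],
    [[-0.1,0.6,0],0,0.3],
    [[-0.1,1.2,0],0,0.3],
    [[-0.2,2.0,0],0,0.3],
    [[-0.3,3.0,0],0,0.3],
    [[-0.4,4.2,0],0,0.3],
    [[-0.55,5.6,0],0,0.3],
    [[-0.7,7.1,0],0,0.3],
  ],
)

```text
time: 13.45
eef_pos: [461.6, -118.5, 125.3]
eef_rot: [0.0, -0.235, 0.972, 0.0]
ft_force: [-0.2, 0.4, -0.8]
gripper_width: 11.4
grasp_force: 58.4
```

Emit:
step_arm(
  commands=[
    [[-0.15,1.5,0],0,0.3],
    [[-0.3,3.0,0],0,0.3],
    [[-0.45,4.5,0],0,0.3],
    [[-0.6,6.0,0],0,0.3],
    [[-0.75,7.5,0],0,0.3],
    [[-0.9,9.0,0],0,0.3],
    [[-1.05,10.5,0],0,0.3],
    [[-1.2,12.0,0],0,0.3],
  ],
)

```text
time: 14.12
eef_pos: [449.4, 1.7, 125.3]
eef_rot: [0.0, -0.236, 0.972, 0.0]
ft_force: [-0.2, -0.4, -1.4]
gripper_width: 11.4
grasp_force: 58.4
```

Emit:
step_arm(
  commands=[
    [[-0.15,1.5,0],0,0.3],
    [[-0.3,3.0,0],0,0.3],
    [[-0.45,4.5,0],0,0.3],
    [[-0.6,6.0,0],0,0.3],
    [[-0.75,7.5,0],0,0.3],
    [[-0.9,9.0,0],0,0.3],
    [[-1.05,10.5,0],0,0.3],
    [[-1.2,11.9,0],0,0.3],
  ],
)

```text
time: 14.78
eef_pos: [437.2, 120.8, 125.3]
eef_rot: [0.0, -0.236, 0.972, 0.0]
ft_force: [-0.2, 0.3, -1.7]
gripper_width: 11.3
grasp_force: 58.4
```

Emit:
step_arm(
  commands=[
    [[-0.15,1.3,0],0,0.3],
    [[-0.3,2.5,0],0,0.3],
    [[-0.4,3.6,0],0,0.3],
    [[-0.5,4.5,0],0,0.3],
    [[-0.6,5.2,0],0,0.3],
    [[-0.6,5.7,0],0,0.3],
    [[-0.6,6.0,0],0,0.3],
    [[-0.6,6.1,0],0,0.3],
  ],
)

```text
time: 15.45
eef_pos: [431.9, 180.5, 125.2]
eef_rot: [-0.0, -0.235, 0.972, -0.0]
ft_force: [0.2, 0.2, -1.4]
gripper_width: 11.1
grasp_force: 58.4
```

Emit:
step_arm(
  commands=[
    [[0,0,0],0,0.3],
    [[0,0,0],0,0.3],
    [[0,0,0],0,0.3],
    [[0,0,0],0,0.3],
    [[0,0,0],0,0.3],
    [[0,0,0],0,0.3],
  ],
)

```text
time: 15.95
eef_pos: [431.9, 180.1, 125.3]
eef_rot: [0.0, -0.235, 0.972, 0.0]
ft_force: [-1.3, 0.5, -2.1]
gripper_width: 11.1
grasp_force: 58.4
```

```bash
python3 wb.py w10 110; python3 - <<'E'
from h import *
s=sense(); print(s["ft_force"],s["grasp_force"],s["gripper_width"])
T=model("top"); S=model("side"); t=s["eef_pos"]; pb=[t[0]+46,t[1]+23.2,t[2]-18.5]
a=camera("top")[:,:,::-1]; b=camera("side")[:,:,::-1]; u=proj(T,pb); v=proj(S,pb); print("exp ball px top",u,"side",v,pb)
def crop(i,c): x,y=np.round(c).astype(int); return cv2.resize(i[y-40:y+40,x-50:x+50],(400,320),interpolation=cv2.INTER_CUBIC)
cv2.imwrite("pics/m2.png",np.hstack([crop(a,u),crop(b,v)]))
E
```

```text
tcp [431.9 180.1 125.3] tooly deg 117.19 tilt 0.01
[-0.27836283 -0.01814798 -2.06036588] 58.37935030460358 11.526419241378226
exp ball px top [152.47842921 215.16220261] side [234.07394411 222.36303733] [np.float64(477.88966456951243), np.float64(203.32298577700521), np.float64(106.7729593613838)]
```

View pics/m2.png

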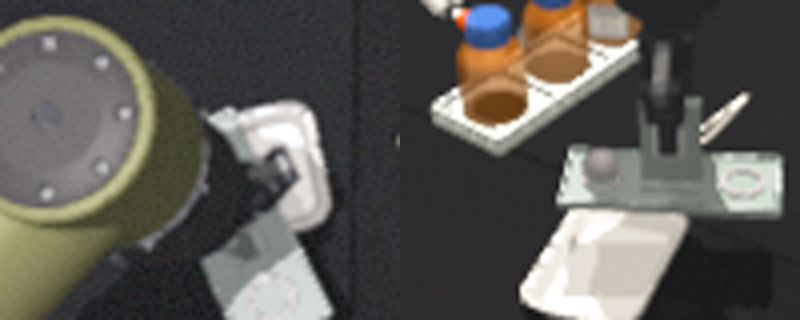

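The side crop shows the ball in its pocket at the expected pixel. The carrier is level above the tray and the bottle stands upright in its bay, so I hand the job in.

```bash
python3 -c "
from station import *
print(close_job())"
```

```text
the job is handed in; nothing more can be done
None
```

The job is handed in, with no verdict returned: the bottle stands released and upright in the free bay, and the arm holds the carrier level and still, its ball in its pocket about 107 mm above the worktop over the middle of the catch tray.

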